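Fit the hob knob on its D spindle and hold it pressed in

ROBOT

A 6-joint arm with a two-finger parallel gripper is mounted at the origin on the work surface. World frame = base frame: x ahead of the robot, y to its left, z up, the work surface at z = 0. Lengths are in mm, angles in rad, forces in N, time in s.
With the tool pointing down it reaches from about 350 to 775 mm from the base axis. Payload 7.3 kg.
Tool frame: the origin (TCP) lies on the centre line of the jaws, within the pads' length; the fingertips stand 22 mm ahead of it and the grasp point (between the pads) lies 3 mm ahead of it; x points along the fingers, z is the direction in which the jaws open and shut, and the axes are right-handed (so a half turn about x gives the same grasp; the last joint's range is limited). The gripper opens to 92 mm and grips with 3 to 60 N. Pads are 19 mm wide; open, the fingers measure 130 mm over their backs; the gripper's body (75 mm by 190 mm) begins 47 mm behind the grasp point.
Start: joints at [-1.495, 0.342, 1.524, -0, 1.275, -0.146], TCP at [115.514, -512.152, 248.741] pointing down, gripper open.
Joint ranges: [-2.53, 2.53], [-0.77, 2.02], [0.04, 2.7], [-1, 4.14], [0.28, 2.66], [-3.11, 3.11]. Speed limits (rad/s): [2.57, 2.57, 3.14, 3.14, 3.14, 3.14].

INTERFACE

Orientations are given as [roll, pitch, yaw] about the fixed x, y, z axes, in that order (R = Rz(yaw) Ry(pitch) Rx(roll)).
In Python, from plant import readout, imaging, bot gives the robot as it stands.
- The arm moves only by the tool arm_command, never from a script. Its argument "plan" is a list of rows, each an object of numbers: "tx", "ty", "tz": the shift along the tool's x, y, z in cm; "wx", "wy", "wz": the turn, a rotation vector about the tool's x, y, z in rad; "jaw": the opening, from -1 (shut) to 1 (fully open). In form: [{"tx": .., "ty": .., "tz": .., "wx": .., "wy": .., "wz": .., "jaw": ..}, ...]. A call has 1 to 20 rows; each row shifts and turns the commanded pose from where the row before left it, along the tool's axes as they then stand; what a row does not reach is not made up. A row lasts 1/10 s, in which the tool goes at most 50 mm and 8.59 degrees, less where a joint would pass 70% of its speed; a pose out of reach is approached as far as the arm can. A call with a gripper value outside its range is refused whole. The fingers move at their own pace and stop on an object; the grip force is fixed at half the most. Time passes only in rows, so rows that do not move let the fingers close. It gives the time, the measured TCP pose, the force and the opening at its end, in the units of the state.
- readout.get_obs(): the state, without advancing time (a new reading comes with each control period).
- imaging.capture(name): name is "scene" or "top" or "wrist"; returns the picture (400x640x3 uint8, blue, green, red); there is no depth.
- imaging.get_calibration(name): a dict with "fx", "fy", "cx", "cy" (pixels), "dist" ([k1, k2, p1, p2, k3] as OpenCV has them; the pictures are not rectified), "position" and "rotation" of the camera in the world; the wrist camera has in their place "mount" (4x4, takes a point from camera to tool coordinates, whose origin is the TCP and whose axes are the tool frame's). Camera axes: x right, y up, looking along -z (the intrinsics and any distortion apply to the point x, -y, -z); pixel columns grow to the right and rows downward; lengths in mm; the calibration is good to about 2 mm. A picture is of the moment at which its call begins: read the wrist's pose just before it. get_calibration takes no time and is no camera call.
- bot.close_job(): hands the job in, once; it reports no verdict.
The state is a dict: "time": time; "joint_positions": joint angles; "dq": joint speeds; "tau": joint torques, N m; "tool_pos": TCP position; "tcp_rot": TCP orientation; "contact_force": force on the tool from outside, world axes, zero at the start; "moment": the same for the moment, N m; "grip_width": finger opening in mm.
Only numpy, scipy, OpenCV 4.12 (cv2) and the standard library are available. Lean on these libraries where they do the work, as an engineer would, in place of code of your own. Each camera call takes 0.05 s, during which the arm holds its last target.

TASK

Pick up the loose cooker knob from the counter, turn it so that its nose (the side of the flat in its socket) faces the same way as the flat of the bare brass spindle on the hob, and push it fully home on that spindle. Then press the knob down as for lighting the burner, against the spring to its stop, and keep pressing: the program finishes with the gripper still on the knob holding it down. Leave all the other things on the counter and hob where they are.

Things in the scene. Friction and masses are not known exactly. Their poses are not given: they have to be found in the camera images.
- knob: loose black cooker knob, standing socket-down on the counter left of the hob; 42 mm high, about 60 g. Round skirt 46 mm across, 19 mm high; on it a grip bar with flat sides, 16 mm wide (y), 23 mm tall, from x = -21 to +14 mm, then a nose 8 mm wide out to x = +28 mm. White line on top. Origin: centre of the underside, on its axis; z up, x towards the nose
- knob_nose (a point): outer end of the knob's nose, 28 mm along the knob's +x from its axis, 30.5 mm above its underside. Below, on the axis, the knob's underside has a D-shaped socket 16 mm deep: round bore of radius 6.9 mm whose flat lies 1.8 mm from the axis on the nose (+x) side
- valve: the hob's bare control, at the left or right of the two control places (a knob is fitted at the other): flat round bezel 60 mm across, 3 mm thick, with the brass D spindle standing up in its middle. Origin: centre of the bezel's underside, 70 mm above the counter; z up, x along the bezel's small dark raised mark = the side the spindle's flat faces. It does not turn
- spindle_top (a point): centre of the spindle's top end, 29 mm above the valve's origin when free; z up, x towards its flat. A 12 mm round shaft, one flat 1 mm from the axis; the top 2.5 mm tapers to 0.8 size. It cannot turn, only slides down on a spring. Knob home: this point meets the socket's end, 16 mm above the knob's underside; a knob turned wrong catches on the flat and jams
- spindle (a joint): how far the spindle is pushed down, m: 0 released, 0.007 fully pressed (end stop). The spring pushes back with 4 N at the start and about 9.6 N at the stop, so the knob's weight alone does not press it
- hob: two-burner stainless table hob, fixed, 360 mm (x) by 440 mm (y), top 70 mm above the counter; origin under its centre. Control places on top, 140 mm to the near (-x) side of its centre, 95 mm to either side in y. Burner supports 96 mm above the counter, 60 mm to the far (+x) side of its centre, 110 mm to either side
- fitted_knob: the other control, its knob already fitted: same bezel, and a fixed knob like the loose one, its underside 13 mm above the hob's top; origin under the bezel's centre; leave alone
- pot: stainless pot, 160 mm across, 90 mm high, on the right-hand (-y) burner; origin under its centre; leave alone
- mortar: white ceramic mortar with its pestle in it (one piece), 120 mm across, 145 mm high; origin under its centre; leave alone
- colander: green plastic colander, 190 mm across (225 over its handles), 85 mm high; origin under its centre; leave alone
- rolling_pin: short wooden rolling pin lying down, 250 mm long along its x, 44 mm thick; origin at its middle, on the counter; leave alone
- cup: terracotta cup, 72 mm across, 75 mm high; origin under its centre; leave alone
- jar: closed glass jar, 64 mm across, 100 mm high; origin under its centre; leave alone
Things that resemble listed ones, but are neither listed nor needed, are in the scene too. What is shaped like the knob but brown or green is not meant.

How it is judged (in metres and radians):
On the way, in this order (a step that is already met when the one before it is completed fails the run):
1. the knob is lifted off the counter in the gripper (height (world z) of knob above 0.04 m and contact force between the fingers and knob above 1 N), for 0.1 s.
2. the knob is home on the D spindle, flats facing (z of knob in the frame of spindle_top below -0.0125 m and horizontal distance between knob and spindle_top below 0.004 m and x of knob_nose in the frame of spindle_top above 0.02 m and angle between the x axis of knob and the x axis of spindle_top, either way round below 0.25 rad and angle between knob's own z axis and vertical below 0.12 rad), for 0.1 s.
At the end, for the whole second after the job is handed in: Knob home on the bare spindle (underside at least 12.5 mm below its top, axes within 4 mm, nose within 0.25 rad of the flat, tilt under 0.12 rad), at rest, fingers on it (over 1 N), spindle held down more than 4.5 mm of its 7; no bystander moved 30 mm (all of step 2 and value of joint spindle above 0.0045 m and contact force between the fingers and knob above 1 N and linear speed of knob below 0.02 m/s and distance of each of pot, mortar, colander, rolling_pin, cup, jar from where it was at the start of the episode below 0.03 m); the arm keeps its last pose, push and grip.
It fails at once if a bystander is knocked away or tipped (distance of any of pot, mortar, colander, rolling_pin, cup, jar from where it was at the start of the episode above 0.03 m or angle between any of pot, mortar, colander, cup, jar's own z axis and vertical above 0.5 rad).
It also fails if it takes over 35 s, if anything falls off the work surface, if the arm or the gripper's body presses on something with over 40 N, if the wrist force passes 120 N, or if a joint passes its speed limit or range.

## Working session

There is one attempt and no reset: what is moved stays moved. The work goes in short steps, Python scripts to look and compute and a tool call to move; the robot and the scene stay as the last step left them, time stands still between calls to the robot, and variables do not carry over. Pictures are saved under pics/ and viewed, and the job is handed in when it is done.

Besides the shell and the picture viewer there is one more tool, called after "Request:" as a command line: name --argument value ..., lists and objects as JSON in quotes. arm_command: Moves the arm, as the interface text tells. Its arguments: {"type":"object","properties":{"plan":{"type":"array"}},"required":["plan"]}

```bash
ls; mkdir -p pics
python3 - <<'E'
from plant import readout, imaging, bot
import cv2
o=readout.get_obs(); print(o)
for n in("scene","top"):
    c=imaging.get_calibration(n); print(n,c)
    cv2.imwrite(f"pics/{n}0.png",imaging.capture(n))
print(imaging.get_calibration("wrist"))
E
```

```text
pics
{'time': 0.0, 'joint_positions': array([-1.49498965e+00,  3.42699665e-01,  1.52501123e+00,  2.37441643e-06,
        1.27540527e+00, -1.46037460e-01]), 'dq': array([ 9.22210158e-05,  1.23040131e-04,  1.60107090e-04, -7.82420448e-04,
       -5.86818170e-04,  1.56078642e-04]), 'tau': array([-1.97648529e-03, -4.31246030e+01, -2.44224483e+01,  7.16049923e-02,
        5.58900239e-02, -1.06478396e-04]), 'tool_pos': array([ 115.48977517, -511.75660102,  248.05892921]), 'tcp_rot': array([2.99406487, 1.56927282, 1.64511199]), 'contact_force': array([0.17489048, 0.10226906, 0.35212627]), 'moment': array([ 0.01410565,  0.01622939, -0.04405488]), 'grip_width': 91.82096427228714}
scene {'fx': 376.9419255464136, 'fy': 376.9419255464136, 'cx': 313.5882451044433, 'cy': 198.42750155689413, 'dist': array([-0.01923523,  0.        ,  0.        ,  0.        ,  0.        ]), 'position': array([1491.91852116,  410.79714863,  863.86097371]), 'rotation': array([ 0.90541682, -0.01846163,  2.03613133])}
top {'fx': 490.9138321138648, 'fy': 490.9138321138648, 'cx': 319.1527040406697, 'cy': 199.82161974541373, 'dist': array([-0.1488849,  0.       ,  0.       ,  0.       ,  0.       ]), 'position': array([ 328.89129984,  -19.09243771, 1791.58022046]), 'rotation': array([ 1.41887171e-01, -1.26649896e-03, -1.59777244e+00])}
{'fx': 285.8473687677492, 'fy': 285.8473687677492, 'cx': 323.7298183962788, 'cy': 198.62908616208793, 'dist': array([-0.03936914,  0.        ,  0.        ,  0.        ,  0.        ]), 'mount': array([[ 3.22102545e-05,  2.69744638e-01, -9.62931892e-01,
        -1.36190702e+02],
       [-1.55355116e-03,  9.62930744e-01,  2.69744265e-01,
         7.30326494e+01],
       [ 9.99998793e-01,  1.48727543e-03,  4.50078340e-04,
        -4.59056690e-01],
       [ 0.00000000e+00,  0.00000000e+00,  0.00000000e+00,
         1.00000000e+00]])}
```

View pics/scene0.png

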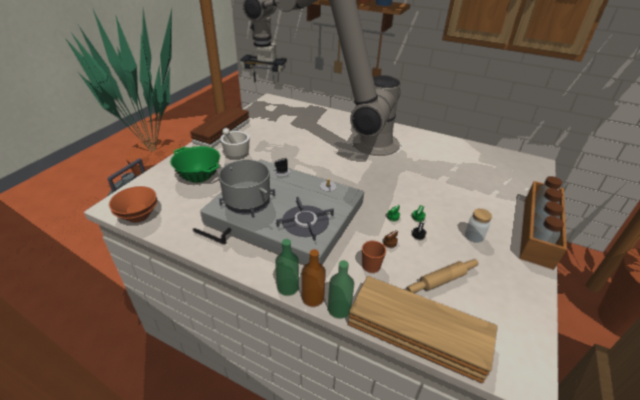

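View pics/top0.png

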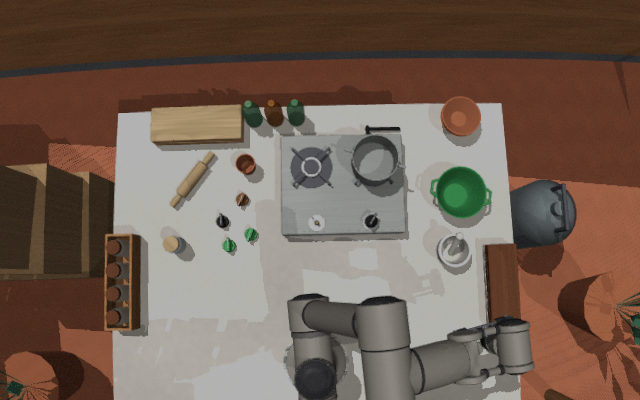

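The top view shows the black knob at about (222,221), with lookalikes: green at (229,245) and (250,234), brown at (242,199). Only the black one fits. The bare spindle is at (317,223) and the fitted knob at (372,220). I'll enlarge both areas.

```bash
cat > h.py <<'E'
import numpy as np, cv2
from scipy.spatial.transform import Rotation as R
from plant import readout, imaging
def cam(n,obs=None):
    c=imaging.get_calibration(n)
    K=np.array([[c['fx'],0,c['cx']],[0,c['fy'],c['cy']],[0,0,1]])
    if n=='wrist':
        T=np.eye(4);T[:3,:3]=R.from_euler('xyz',obs['tcp_rot']).as_matrix();T[:3,3]=obs['tool_pos']
        T=T@c['mount'];Rm=T[:3,:3];p=T[:3,3]
    else:
        Rm=R.from_euler('xyz',c['rotation']).as_matrix();p=np.array(c['position'])
    return K,np.array(c['dist']),Rm,p
def ray(n,uv,z,obs=None):
    K,d,Rm,p=cam(n,obs)
    q=cv2.undistortPoints(np.array(uv,float).reshape(-1,1,2),K,d).reshape(-1,2)
    D=np.c_[q[:,0],-q[:,1],-np.ones(len(q))]@Rm.T
    return p+D*((z-p[2])/D[:,2])[:,None]
def proj(n,P,obs=None):
    K,d,Rm,p=cam(n,obs)
    X=(np.atleast_2d(P)-p)@Rm; X=X*[1,-1,-1]
    return cv2.projectPoints(X,np.zeros(3),np.zeros(3),K,d)[0].reshape(-1,2)
E
python3 - <<'E'
from h import *
im=cv2.imread('pics/top0.png')
a=cv2.resize(im[180:260,190:270],None,fx=5,fy=5,interpolation=cv2.INTER_CUBIC)
b=cv2.resize(im[180:260,290:370],None,fx=5,fy=5,interpolation=cv2.INTER_CUBIC)
cv2.imwrite('pics/c0.png',np.hstack([a,b]))
print(ray('top',[(222,221)],20),ray('top',[(317,223)],80),ray('top',[(372,220)],100),ray('top',[(229,245),(250,234),(242,199)],20))
E
```

```text
[[513.34990396 327.89119545  20.        ]] [[491.53462836 -18.1134342   80.        ]] [[ 494.81474752 -209.04118696  100.        ]] [[425.40310376 302.52796481  20.        ]
 [463.50560184 225.60110892  20.        ]
 [592.40329388 253.96307209  20.        ]]
```

View pics/c0.png

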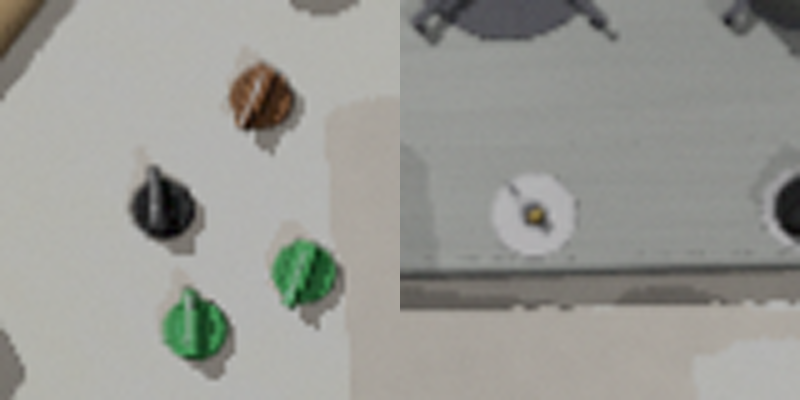

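The crop confirms the black knob, upright with its nose pointing roughly +x. The valve's mark points forward-left. Next I'll compute the tool axes and the hover move.

Run:
```python
from h import *
o=readout.get_obs()
print(R.from_euler('xyz',o['tcp_rot']).as_matrix().round(3))
im=cv2.imread('pics/top0.png')
hsv=cv2.cvtColor(im,cv2.COLOR_BGR2HSV)
# rough yaws from crop pixel pos (5x)
k=lambda x,y,ox:(ox+x/5-.4,180+y/5-.4)
n=ray('top',[k(152,168,190),k(157,222,190)],42);d=n[0]-n[1];print(n,np.arctan2(d[1],d[0]))
c=ray('top',[k(163,210,190)],12);print('knob c',c)
n=ray('top',[k(110,185,290),k(133,213,290)],73);d=n[0]-n[1];print(n,np.arctan2(d[1],d[0]))
```

```text
[[-0.     0.976  0.22 ]
 [ 0.001  0.22  -0.976]
 [-1.     0.    -0.001]]
[[539.50941576 330.85379065  42.        ]
 [500.30435428 327.23802556  42.        ]] 0.09196683477534498
knob c [[511.95811007 328.72093488  12.        ]]
[[ 5.15315505e+02  2.93673765e-01  7.30000000e+01]
 [ 4.95097074e+02 -1.53733869e+01  7.30000000e+01]] 0.6592413513819642
```

Request:
arm_command --plan '[{"ty": 4.2,"tz": -1.4,"jaw": 1},{"ty": 4.2,"tz": -1.4,"jaw": 1},{"ty": 4.2,"tz": -1.4,"jaw": 1},{"ty": 4.2,"tz": -1.4,"jaw": 1},{"ty": 4.2,"tz": -1.4,"jaw": 1},{"ty": 4.2,"tz": -1.4,"jaw": 1},{"ty": 4.2,"tz": -1.4,"jaw": 1},{"ty": 4.2,"tz": -1.4,"jaw": 1},{"ty": 1.57,"tz": -4.14,"jaw": 1},{"ty": 1.57,"tz": -4.14,"jaw": 1},{"ty": 1.57,"tz": -4.14,"jaw": 1},{"ty": 1.57,"tz": -4.14,"jaw": 1},{"ty": 1.57,"tz": -4.14,"jaw": 1},{"ty": 1.57,"tz": -4.14,"jaw": 1},{"ty": 1.57,"tz": -4.14,"jaw": 1},{"ty": 1.57,"tz": -4.14,"jaw": 1},{"ty": 1.57,"tz": -4.14,"jaw": 1},{"ty": 1.57,"tz": -4.14,"jaw": 1},{"ty": 1.57,"tz": -4.14,"jaw": 1},{"ty": 1.57,"tz": -4.14,"jaw": 1}]'

```text
invalid input at $.plan[0]: expected keys tx, ty, tz, wx, wy, wz, jaw
```

Request:
arm_command --plan '[{"ty": 1.57,"tz": -4.14,"jaw": 1},{"ty": 1.57,"tz": -4.14,"jaw": 1},{"ty": 1.57,"tz": -4.14,"jaw": 1},{"tx": 3,"wx": 0.065,"jaw": 1},{"tx": 3,"wx": 0.065,"jaw": 1},{"tx": 3,"jaw": 1},{"jaw": 1},{"jaw": 1}]'

```text
invalid input at $.plan[0]: expected keys tx, ty, tz, wx, wy, wz, jaw
```

Run:
```python
from h import *
o=readout.get_obs(); print(o['time'],o['tool_pos'],o['contact_force'],abs(o['dq']).max())
print(R.from_euler('xyz',o['tcp_rot']).as_matrix().round(3))
im=imaging.capture('wrist');cv2.imwrite('pics/w1.png',im)
np.save('o1.npy',o,allow_pickle=True)
```

```text
0.1 [ 115.48197526 -511.80892101  248.13374767] [-0.46092299  0.2382175  -0.08069016] 0.0036182693349653097
[[-0.     0.976  0.22 ]
 [ 0.001  0.22  -0.976]
 [-1.     0.    -0.001]]
```

View pics/w1.png

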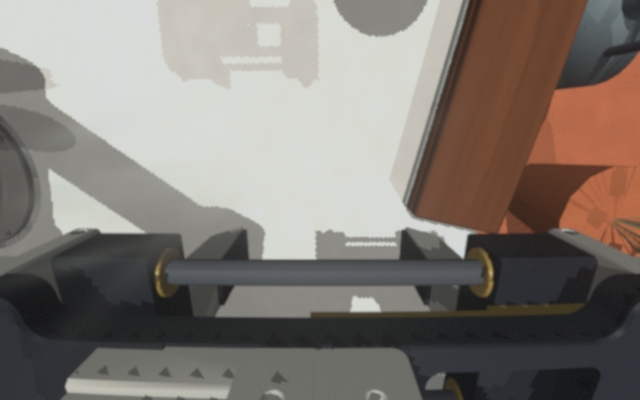

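Every row needs all its keys, and the view sits forward of the jaws, so I'll hover about 75 mm short of the knob.

Request:
arm_command --plan '[{"tx": 0,"ty": 4.2,"tz": -1.4,"wx": 0,"wy": 0,"wz": 0,"jaw": 1},{"tx": 0,"ty": 4.2,"tz": -1.4,"wx": 0,"wy": 0,"wz": 0,"jaw": 1},{"tx": 0,"ty": 4.2,"tz": -1.4,"wx": 0,"wy": 0,"wz": 0,"jaw": 1},{"tx": 0,"ty": 4.2,"tz": -1.4,"wx": 0,"wy": 0,"wz": 0,"jaw": 1},{"tx": 0,"ty": 4.2,"tz": -1.4,"wx": 0,"wy": 0,"wz": 0,"jaw": 1},{"tx": 0,"ty": 4.2,"tz": -1.4,"wx": 0,"wy": 0,"wz": 0,"jaw": 1},{"tx": 0,"ty": 4.2,"tz": -1.4,"wx": 0,"wy": 0,"wz": 0,"jaw": 1},{"tx": 0,"ty": 4.2,"tz": -1.4,"wx": 0,"wy": 0,"wz": 0,"jaw": 1},{"tx": 0,"ty": 1.06,"tz": -4.26,"wx": 0,"wy": 0,"wz": 0,"jaw": 1},{"tx": 0,"ty": 1.06,"tz": -4.26,"wx": 0,"wy": 0,"wz": 0,"jaw": 1},{"tx": 0,"ty": 1.06,"tz": -4.26,"wx": 0,"wy": 0,"wz": 0,"jaw": 1},{"tx": 0,"ty": 1.06,"tz": -4.26,"wx": 0,"wy": 0,"wz": 0,"jaw": 1},{"tx": 0,"ty": 1.06,"tz": -4.26,"wx": 0,"wy": 0,"wz": 0,"jaw": 1},{"tx": 0,"ty": 1.06,"tz": -4.26,"wx": 0,"wy": 0,"wz": 0,"jaw": 1},{"tx": 0,"ty": 1.06,"tz": -4.26,"wx": 0,"wy": 0,"wz": 0,"jaw": 1},{"tx": 0,"ty": 1.06,"tz": -4.26,"wx": 0,"wy": 0,"wz": 0,"jaw": 1},{"tx": 0,"ty": 1.06,"tz": -4.26,"wx": 0,"wy": 0,"wz": 0,"jaw": 1},{"tx": 0,"ty": 1.06,"tz": -4.26,"wx": 0,"wy": 0,"wz": 0,"jaw": 1},{"tx": 0,"ty": 1.06,"tz": -4.26,"wx": 0,"wy": 0,"wz": 0,"jaw": 1},{"tx": 0,"ty": 1.06,"tz": -4.26,"wx": 0,"wy": 0,"wz": 0,"jaw": 1}]'

```text
time: 2.15
tool_pos: [429.9, 199.5, 248.6]
tcp_rot: [-0.387, 1.571, -1.735]
contact_force: [0.5, -0.0, 0.2]
grip_width: 91.8
```

Request:
arm_command --plan '[{"tx": 0,"ty": 1.06,"tz": -4.26,"wx": 0,"wy": 0,"wz": 0,"jaw": 1},{"tx": 0,"ty": 1.06,"tz": -4.26,"wx": 0,"wy": 0,"wz": 0,"jaw": 1},{"tx": 0,"ty": 1.06,"tz": -4.26,"wx": 0,"wy": 0,"wz": 0,"jaw": 1},{"tx": 3,"ty": 0,"tz": 0,"wx": 0.065,"wy": 0,"wz": 0,"jaw": 1},{"tx": 3,"ty": 0,"tz": 0,"wx": 0.065,"wy": 0,"wz": 0,"jaw": 1},{"tx": 3,"ty": 0,"tz": 0,"wx": 0,"wy": 0,"wz": 0,"jaw": 1},{"tx": 0,"ty": 0,"tz": 0,"wx": 0,"wy": 0,"wz": 0,"jaw": 1},{"tx": 0,"ty": 0,"tz": 0,"wx": 0,"wy": 0,"wz": 0,"jaw": 1}]'

```text
time: 2.95
tool_pos: [433.3, 329.3, 159.0]
tcp_rot: [-1.042, 1.57, -2.521]
contact_force: [-0.1, -0.1, 0.6]
grip_width: 92.0
```

Run:
```python
from h import *
o=readout.get_obs(); print(o['time'],o['tool_pos'],o['contact_force'],abs(o['dq']).max())
print(R.from_euler('xyz',o['tcp_rot']).as_matrix().round(3))
im=imaging.capture('wrist');cv2.imwrite('pics/w2.png',im)
np.save('o2.npy',o,allow_pickle=True)
```

```text
2.95 [433.2833873  329.3370103  158.95595644] [-0.11993589 -0.07185604  0.64560262] 0.032000177826729974
[[-0.001  0.996  0.092]
 [-0.     0.092 -0.996]
 [-1.    -0.001  0.   ]]
```

View pics/w2.png

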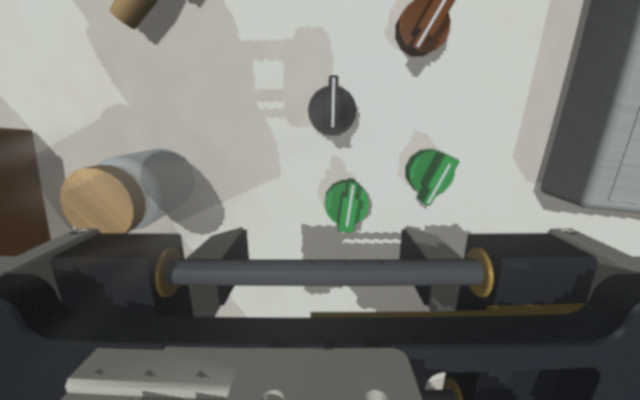

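The wrist view shows the black knob at (332,108) with its nose up at (334,77) and a white line on it. Green knobs are at (348,205) and (432,175), brown at (423,25). Now a precise measurement.

Run:
```python
from h import *
o=np.load('o2.npy',allow_pickle=True).item()
im=cv2.imread('pics/w2.png');x0,y0=295,65
c=im[y0:145,x0:370];g=c.max(2)
m=(g<95).astype(np.uint8)
n,l,s,ce=cv2.connectedComponentsWithStats(m);
cnts,_=cv2.findContours(m,cv2.RETR_EXTERNAL,cv2.CHAIN_APPROX_NONE)
k=max(cnts,key=cv2.contourArea);fill=cv2.drawContours(np.zeros_like(m),[k],-1,1,-1)
w=((g>110)&(cv2.erode(fill,np.ones((3,3)))>0))
ys,xs=np.nonzero(w);pts=np.c_[xs+x0,ys+y0].astype(float)
P=ray('wrist',pts,42,o)[:,:2];mu=P.mean(0);u,sv,vt=np.linalg.svd(P-mu);d=vt[0]*np.sign(vt[0][0])
t=(P-mu)@d;print('line c',mu,'yaw',np.arctan2(d[1],d[0]),'ext',t.min(),t.max(),len(P),'perp',sv[1]/len(P)**.5)
kp=ray('wrist',(k.reshape(-1,2)+[x0,y0]),19,o)[:,:2]
print('blob z19 bbox',kp.min(0),kp.max(0))
# circle fit of lower half (world x small side), skirt at z19 edge
(cx,cy),r=cv2.minEnclosingCircle(kp[kp[:,0]<mu[0]].astype(np.float32));print(cx,cy,r)
print('nearest axis distance', )
v=c.copy();v[w]=(0,0,255);cv2.drawContours(v,[k],-1,(0,255,0),1)
cv2.imwrite('pics/c2.png',cv2.resize(np.hstack([c,v]),None,fx=5,fy=5,interpolation=cv2.INTER_NEAREST))
```

```text
Traceback (most recent call last):
  File "h.py", line 15, in ray
    q=cv2.undistortPoints(np.array(uv,float).reshape(-1,1,2),K,d).reshape(-1,2)
      ~~~~~~~~~~~~~~~~~~~^^^^^^^^^^^^^^^^^^^^^^^^^^^^^^^^^^^^^^^^
cv2.error: OpenCV(4.12.0) /io/opencv/modules/calib3d/src/undistort.dispatch.cpp:347: error: (-215:Assertion failed) CV_IS_MAT(_src) && CV_IS_MAT(_dst) && (_src->rows == 1 || _src->cols == 1) && (_dst->rows == 1 || _dst->cols == 1) && _src->cols + _src->rows - 1 == _dst->rows + _dst->cols - 1 && (CV_MAT_TYPE(_src->type) == CV_32FC2 || CV_MAT_TYPE(_src->type) == CV_64FC2) && (CV_MAT_TYPE(_dst->type) == CV_32FC2 || CV_MAT_TYPE(_dst->type) == CV_64FC2) in function 'cvUndistortPointsInternal'
```

```bash
cat > knob.py <<'E'
from h import *
def knob(f,box,o,zt=42,thr=95,wt=110,out=None):
    im=cv2.imread(f);x0,y0,x1,y1=box
    c=im[y0:y1,x0:x1];g=c.max(2)
    m=(g<thr).astype(np.uint8)
    cnts,_=cv2.findContours(m,cv2.RETR_EXTERNAL,cv2.CHAIN_APPROX_NONE)
    k=max(cnts,key=cv2.contourArea);h=cv2.convexHull(k)
    fill=cv2.fillPoly(np.zeros_like(m),[h],1)
    w=((g>wt)&(cv2.erode(fill,np.ones((5,5)))>0))
    v=c.copy();v[w]=(0,0,255);cv2.drawContours(v,[h],-1,(0,255,0),1)
    cv2.imwrite(out,cv2.resize(np.hstack([c,v]),None,fx=5,fy=5,interpolation=cv2.INTER_NEAREST))
    ys,xs=np.nonzero(w);pts=np.c_[xs+x0,ys+y0].astype(float)
    P=ray('wrist',pts,zt,o)[:,:2];mu=P.mean(0);u,sv,vt=np.linalg.svd(P-mu);d=vt[0]*np.sign(vt[0][0])
    t=(P-mu)@d;print('line c',mu,'yaw',np.arctan2(d[1],d[0]),'ext',t.min(),t.max(),len(P),'perp',sv[1]/len(P)**.5)
    kp=ray('wrist',(k.reshape(-1,2)+[x0,y0]),zt-23,o)[:,:2]
    q=(kp-mu)@np.c_[d,[-d[1],d[0]]]
    print('skirt-level extents along d',q[:,0].min(),q[:,0].max(),'across',q[:,1].min(),q[:,1].max())
E
python3 - <<'E'
from knob import *
knob('pics/w2.png',(295,65,370,145),np.load('o2.npy',allow_pickle=True).item(),out='pics/c2.png')
E
```

```text
line c [520.6616373  330.17975498] yaw 0.07177507185940289 ext -21.04831301185237 18.58142134518371 209 perp 1.4421132452748702
skirt-level extents along d -28.227168053112436 23.291455047386936 across -21.710216375827958 21.160481221753756
```

View pics/c2.png

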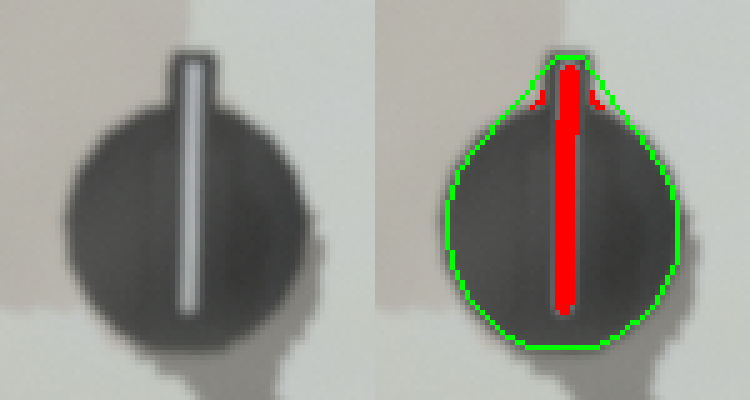

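Run:
```python
from h import *
o=np.load('o2.npy',allow_pickle=True).item()
k=lambda x,y:(295+x/5-.5,65+y/5-.5)
a=ray('wrist',[k(194,60),k(188,313),k(193,49)],42,o);d=a[0]-a[1];print(a,np.arctan2(d[1],d[0]))
b=ray('wrist',[k(64,225),k(309,222),k(200,355)],19,o);print(b)
```

```text
[[540.34154161 331.68209954  42.        ]
 [499.58327337 328.69418061  42.        ]
 [542.0259073  332.0138804   42.        ]] 0.07317738943988895
[[512.76249616 352.3917909   19.        ]
 [517.41826101 307.26279721  19.        ]
 [491.49465058 324.95614858  19.        ]]
```

Request:
arm_command --plan '[{"tx": 0,"ty": 4.03,"tz": 0.35,"wx": 0,"wy": 0,"wz": 0,"jaw": 1},{"tx": 0,"ty": 4.03,"tz": 0.35,"wx": 0.019,"wy": 0,"wz": 0,"jaw": 1},{"tx": 3.5,"ty": 0,"tz": 0,"wx": 0,"wy": 0,"wz": 0,"jaw": 1},{"tx": 3.5,"ty": 0,"tz": 0,"wx": 0,"wy": 0,"wz": 0,"jaw": 1},{"tx": 3.2,"ty": 0,"tz": 0,"wx": 0,"wy": 0,"wz": 0,"jaw": 0.4},{"tx": 1.0,"ty": 0,"tz": 0,"wx": 0,"wy": 0,"wz": 0,"jaw": 0.2},{"tx": 0.4,"ty": 0,"tz": 0,"wx": 0,"wy": 0,"wz": 0,"jaw": 0},{"tx": 0,"ty": 0,"tz": 0,"wx": 0,"wy": 0,"wz": 0,"jaw": -0.4},{"tx": 0,"ty": 0,"tz": 0,"wx": 0,"wy": 0,"wz": 0,"jaw": -0.4}]'

```text
time: 3.9
tool_pos: [515.3, 330.4, 44.8]
tcp_rot: [1.92, 1.567, 0.422]
contact_force: [0.4, -0.2, -0.2]
grip_width: 56.1
```

Request:
arm_command --plan '[{"tx": 0,"ty": 0,"tz": 0,"wx": 0,"wy": 0,"wz": 0,"jaw": -0.4},{"tx": 0,"ty": 0,"tz": 0,"wx": 0,"wy": 0,"wz": 0,"jaw": -0.5},{"tx": 0,"ty": 0,"tz": 0,"wx": 0,"wy": 0,"wz": 0,"jaw": -0.5}]'

```text
time: 4.2
tool_pos: [514.3, 329.9, 43.3]
tcp_rot: [1.831, 1.57, 0.333]
contact_force: [0.0, 0.2, -0.0]
grip_width: 32.7
```

Position is right: (514.3, 329.9), z 43.3. Closing the jaws.

Request:
arm_command --plan '[{"tx": 0,"ty": 0,"tz": 0,"wx": 0,"wy": 0,"wz": 0,"jaw": -1},{"tx": 0,"ty": 0,"tz": 0,"wx": 0,"wy": 0,"wz": 0,"jaw": -1},{"tx": 0,"ty": 0,"tz": 0,"wx": 0,"wy": 0,"wz": 0,"jaw": -1},{"tx": 0,"ty": 0,"tz": 0,"wx": 0,"wy": 0,"wz": 0,"jaw": -1},{"tx": 0,"ty": 0,"tz": 0,"wx": 0,"wy": 0,"wz": 0,"jaw": -1}]'

```text
time: 4.7
tool_pos: [514.1, 329.7, 42.7]
tcp_rot: [-0.448, 1.571, -1.946]
contact_force: [0.4, 0.0, 0.5]
grip_width: 15.5
```

Request:
arm_command --plan '[{"tx": -1.3,"ty": 0,"tz": 0,"wx": 0,"wy": 0,"wz": 0,"jaw": -1},{"tx": -2,"ty": 0,"tz": 0,"wx": 0,"wy": 0,"wz": 0,"jaw": -1},{"tx": -3.5,"ty": 0,"tz": 0,"wx": 0,"wy": 0,"wz": 0,"jaw": -1},{"tx": -3.5,"ty": 0,"tz": 0,"wx": 0,"wy": 0,"wz": 0,"jaw": -1},{"tx": -3.5,"ty": 0,"tz": 0,"wx": 0,"wy": 0,"wz": 0,"jaw": -1},{"tx": -3.5,"ty": 0,"tz": 0,"wx": 0,"wy": 0,"wz": 0,"jaw": -1}]'

```text
time: 5.3
tool_pos: [513.8, 329.7, 218.0]
tcp_rot: [1.947, 1.57, 0.449]
contact_force: [0.6, -0.2, -0.7]
grip_width: 16.1
```

Request:
arm_command --plan '[{"tx": 0,"ty": -1.17,"tz": 3.9,"wx": 0,"wy": 0,"wz": 0,"jaw": -1},{"tx": 0,"ty": -1.17,"tz": 3.9,"wx": 0,"wy": 0,"wz": 0,"jaw": -1},{"tx": 0,"ty": -1.17,"tz": 3.9,"wx": 0,"wy": 0,"wz": 0,"jaw": -1},{"tx": 0,"ty": -1.17,"tz": 3.9,"wx": 0,"wy": 0,"wz": 0,"jaw": -1},{"tx": 0,"ty": -1.17,"tz": 3.9,"wx": 0,"wy": 0,"wz": 0,"jaw": -1},{"tx": 0,"ty": -1.17,"tz": 3.9,"wx": 0,"wy": 0,"wz": 0,"jaw": -1},{"tx": 0,"ty": -1.17,"tz": 3.9,"wx": 0,"wy": 0,"wz": 0,"jaw": -1},{"tx": 0,"ty": -1.17,"tz": 3.9,"wx": 0,"wy": 0,"wz": 0,"jaw": -1},{"tx": 0,"ty": -1.17,"tz": 3.9,"wx": 0,"wy": 0,"wz": 0,"jaw": -1},{"tx": 0,"ty": -1.17,"tz": 3.9,"wx": 0,"wy": 0,"wz": 0,"jaw": -1},{"tx": 0,"ty": 0,"tz": 0,"wx": -0.118,"wy": 0,"wz": 0,"jaw": -1},{"tx": 0,"ty": 0,"tz": 0,"wx": -0.118,"wy": 0,"wz": 0,"jaw": -1},{"tx": 0,"ty": 0,"tz": 0,"wx": -0.118,"wy": 0,"wz": 0,"jaw": -1},{"tx": 0,"ty": 0,"tz": 0,"wx": -0.118,"wy": 0,"wz": 0,"jaw": -1},{"tx": 0,"ty": 0,"tz": 0,"wx": -0.118,"wy": 0,"wz": 0,"jaw": -1},{"tx": 0,"ty": 0,"tz": 0,"wx": 0,"wy": 0,"wz": 0,"jaw": -1},{"tx": 0,"ty": 0,"tz": 0,"wx": 0,"wy": 0,"wz": 0,"jaw": -1},{"tx": 0,"ty": 0,"tz": 0,"wx": 0,"wy": 0,"wz": 0,"jaw": -1}]'

```text
time: 7.1
tool_pos: [425.8, -67.7, 216.0]
tcp_rot: [0.461, 1.57, -0.45]
contact_force: [0.0, 0.4, -1.2]
grip_width: 15.7
```

Run:
```python
from h import *
o=readout.get_obs(); print(o['time'],o['tool_pos'],o['contact_force'],abs(o['dq']).max(),o['grip_width'])
m=R.from_euler('xyz',o['tcp_rot']).as_matrix();print(m.round(4),np.arctan2(m[1,1],m[0,1]))
im=imaging.capture('wrist');cv2.imwrite('pics/w3.png',im)
np.save('o3.npy',o,allow_pickle=True)
```

```text
7.1 [425.76277548 -67.70161422 215.98872766] [ 0.00632872  0.38715577 -1.22548641] 0.010843250150591566 15.682182489596268
[[ 4.000e-04  7.897e-01  6.135e-01]
 [-2.000e-04  6.135e-01 -7.897e-01]
 [-1.000e+00  2.000e-04  4.000e-04]] 0.6604787971336955
```

View pics/w3.png

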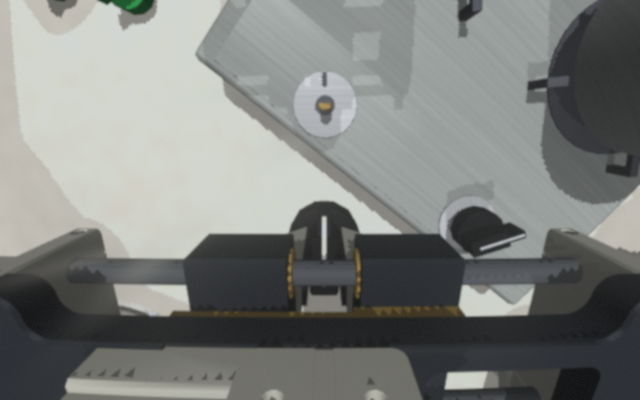

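The knob is held with its nose visible at (324,215). The valve shows at (325,104), with its mark at (324,77) and the spindle at (325,103). I'll enlarge it.

Run:
```python
from h import *
o=np.load('o3.npy',allow_pickle=True).item()
im=cv2.imread('pics/w3.png')
c=im[65:145,285:365];cv2.imwrite('pics/c3.png',cv2.resize(c,None,fx=7,fy=7,interpolation=cv2.INTER_CUBIC))
c=im[195:315,280:370];cv2.imwrite('pics/c3b.png',cv2.resize(c,None,fx=5,fy=5,interpolation=cv2.INTER_CUBIC))
# bezel circle: bright low-sat
r=im[65:145,285:365];h=cv2.cvtColor(r,cv2.COLOR_BGR2HSV)
m=(r.min(2)>190).astype(np.uint8)
k=max(cv2.findContours(m,cv2.RETR_EXTERNAL,cv2.CHAIN_APPROX_NONE)[0],key=cv2.contourArea)
print(cv2.minEnclosingCircle(k),cv2.fitEllipse(k))
P=ray('wrist',k.reshape(-1,2)+[285.,65.],73,o)[:,:2].astype(np.float32)
print(cv2.minEnclosingCircle(P),cv2.fitEllipse(P))
```

```text
((63.0, 49.0), 17.088106155395508) ((62.238033294677734, 49.29024124145508), (10.80866813659668, 29.51500129699707), 21.58300018310547)
((500.72930908203125, -38.03916549682617), 15.48475170135498) ((500.13006591796875, -37.63167190551758), (10.179490089416504, 26.741247177124023), 106.43378448486328)
```

View pics/c3.png

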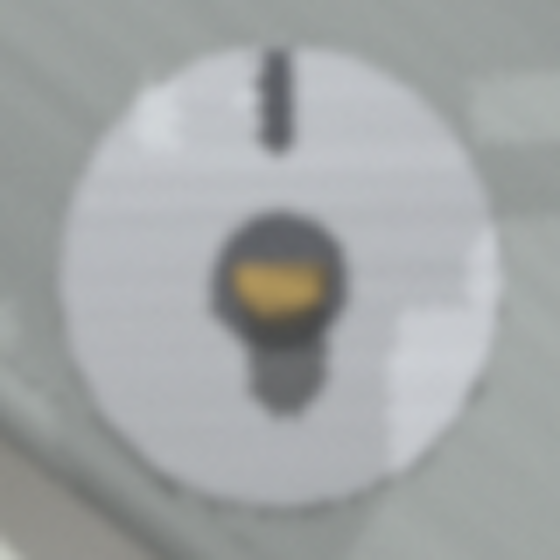

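View pics/c3b.png

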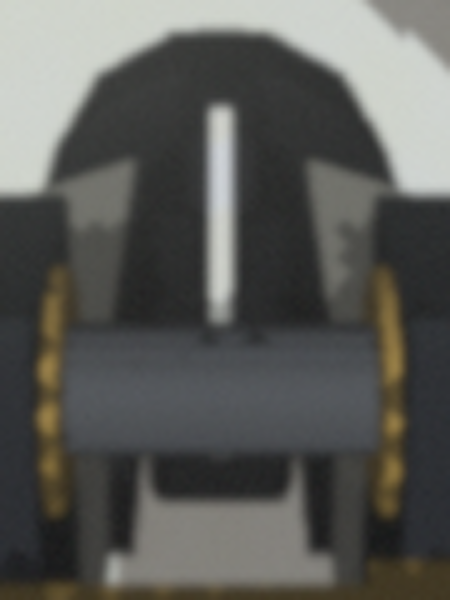

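Run:
```python
from h import *
o=np.load('o3.npy',allow_pickle=True).item()
m=R.from_euler('xyz',o['tcp_rot']).as_matrix()
k=lambda x,y:(285+(x+.5)/7-.5,65+(y+.5)/7-.5)
def T(P): return ((P-o['tool_pos'])@m).round(2)
s=ray('wrist',[k(280.5,270)],97,o);print('spindle',s,T(s))
b=ray('wrist',[k(60,275),k(500,275),k(280,43),k(280,508)],73,o);print('bezel',b.mean(0),b[:2].mean(0),b[2:].mean(0),np.linalg.norm(b[0]-b[1]),np.linalg.norm(b[2]-b[3]))
print(T(b[:2].mean(0)),T(b[2:].mean(0)))
mk=ray('wrist',[k(276,50),k(278,152)],74,o);d=mk[0]-mk[1];print('mark yaw',np.arctan2(d[1],d[0]))
c=b.mean(0);d=mk[0]-c;print('mark from centre',np.arctan2(d[1],d[0]))
d=mk[0]-s[0];print('mark from spindle',np.arctan2(d[1],d[0]))
f=ray('wrist',[k(231,262),k(328,262)],98,o);d=f[0]-f[1];print('flat normal',np.arctan2(d[1],d[0])-np.pi/2)
o2=np.load('o2.npy',allow_pickle=True).item();m2=R.from_euler('xyz',o2['tcp_rot']).as_matrix()
print('knob then',((np.array([514.2,329.7,42])-o2['tool_pos'])@m2).round(2))
```

```text
spindle [[494.15705248 -15.33769783  97.        ]] [[119.01  86.11   0.56]]
bezel [494.31887473 -15.22936108  73.        ] [494.65939968 -14.96608719  73.        ] [493.97834979 -15.49263497  73.        ] 58.6001541306413 59.40002938478922
[143.01  86.73   0.57] [143.01  85.87   0.56]
mark yaw 0.6800746680540348
mark from centre 0.6780694917483908
mark from spindle 0.6774674699750295
flat normal 0.6590067911178266
knob then [116.91  80.68   7.02]
```

Run:
```python
from h import *
o=np.load('o3.npy',allow_pickle=True).item()
m=R.from_euler('xyz',o['tcp_rot']).as_matrix()
# knob top expected in tool at x=+1 (TCP 43 above underside, knob 42): line end y=26
k=lambda x,y:(280+(x+.5)/5-.5,195+(y+.5)/5-.5)
z=o['tool_pos'][2]-0.7
P=ray('wrist',[k(222,106),k(218,310),k(208,106),k(236,106),k(130,165),k(308,165)],z,o)
print(((P-o['tool_pos'])@m).round(2))
```

```text
[[ 0.71 25.81 -0.15]
 [ 0.7   3.04 -0.6 ]
 [ 0.7  25.82 -1.57]
 [ 0.71 25.81  1.27]
 [ 0.7  19.44 -9.58]
 [ 0.71 19.41  8.65]]
```

Request:
arm_command --plan '[{"tx": 0,"ty": 2.88,"tz": 0.02,"wx": 0,"wy": 0,"wz": 0,"jaw": -1},{"tx": 0,"ty": 2.88,"tz": 0.02,"wx": -0.01,"wy": 0,"wz": 0,"jaw": -1},{"tx": 0,"ty": 2.88,"tz": 0.03,"wx": 0,"wy": 0,"wz": 0,"jaw": -1},{"tx": 3,"ty": 0,"tz": 0,"wx": 0,"wy": 0,"wz": 0,"jaw": -1},{"tx": 3,"ty": 0,"tz": 0,"wx": 0,"wy": 0,"wz": 0,"jaw": -1},{"tx": 1,"ty": 0,"tz": 0,"wx": 0,"wy": 0,"wz": 0,"jaw": -1},{"tx": 0,"ty": 0,"tz": 0,"wx": 0,"wy": 0,"wz": 0,"jaw": -1},{"tx": 0,"ty": 0,"tz": 0,"wx": 0,"wy": 0,"wz": 0,"jaw": -1},{"tx": 0,"ty": 0,"tz": 0,"wx": 0,"wy": 0,"wz": 0,"jaw": -1}]'

```text
time: 8.05
tool_pos: [495.0, -15.2, 147.1]
tcp_rot: [0.683, 1.568, -0.216]
contact_force: [-0.3, -0.9, -0.5]
grip_width: 15.8
```

Run:
```python
from h import *
o=readout.get_obs(); print(o['time'],o['tool_pos'],o['contact_force'],abs(o['dq']).max(),o['grip_width'])
m=R.from_euler('xyz',o['tcp_rot']).as_matrix();print(m.round(4),np.arctan2(m[1,1],m[0,1]))
im=imaging.capture('scene');x,y=proj('scene',[494,-15,100])[0].astype(int);print(x,y)
c=im[y-40:y+40,x-40:x+40];cv2.imwrite('pics/s4.png',cv2.resize(c,None,fx=7,fy=7,interpolation=cv2.INTER_CUBIC))
```

```text
8.05 [495.00019017 -15.19455647 147.14357136] [-0.25410101 -0.86391159 -0.54107915] 0.00402060988108888 15.838815218069215
[[ 2.700e-03  7.824e-01  6.228e-01]
 [-6.000e-04  6.228e-01 -7.824e-01]
 [-1.000e+00  1.800e-03  2.200e-03]] 0.6722593093395136
328 179
```

View pics/s4.png

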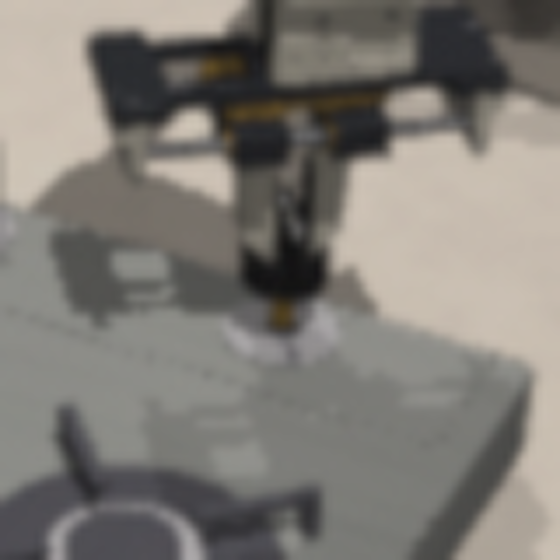

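The knob sits centred over the spindle, at about (283,290) in the crop. Lowering gently while watching the force.

Request:
arm_command --plan '[{"tx": 0.2,"ty": 0,"tz": 0,"wx": 0,"wy": 0,"wz": 0,"jaw": -1},{"tx": 0.2,"ty": 0,"tz": 0,"wx": 0,"wy": 0,"wz": 0,"jaw": -1},{"tx": 0.2,"ty": 0,"tz": 0,"wx": 0,"wy": 0,"wz": 0,"jaw": -1},{"tx": 0.2,"ty": 0,"tz": 0,"wx": 0,"wy": 0,"wz": 0,"jaw": -1},{"tx": 0,"ty": 0,"tz": 0,"wx": 0,"wy": 0,"wz": 0,"jaw": -1},{"tx": 0,"ty": 0,"tz": 0,"wx": 0,"wy": 0,"wz": 0,"jaw": -1}]'

```text
time: 8.7
tool_pos: [494.1, -14.9, 137.6]
tcp_rot: [-1.976, 1.571, -2.874]
contact_force: [-0.2, 0.2, -0.5]
grip_width: 15.4
```

Request:
arm_command --plan '[{"tx": 0.25,"ty": 0,"tz": 0,"wx": 0,"wy": 0,"wz": 0,"jaw": -1},{"tx": 0.25,"ty": 0,"tz": 0,"wx": 0,"wy": 0,"wz": 0,"jaw": -1},{"tx": 0.25,"ty": 0,"tz": 0,"wx": 0,"wy": 0,"wz": 0,"jaw": -1},{"tx": 0.25,"ty": 0,"tz": 0,"wx": 0,"wy": 0,"wz": 0,"jaw": -1},{"tx": 0,"ty": 0,"tz": 0,"wx": 0,"wy": 0,"wz": 0,"jaw": -1},{"tx": 0,"ty": 0,"tz": 0,"wx": 0,"wy": 0,"wz": 0,"jaw": -1}]'

```text
time: 9.3
tool_pos: [494.1, -14.9, 127.6]
tcp_rot: [-1.898, 1.571, -2.796]
contact_force: [-0.3, 0.0, -0.9]
grip_width: 15.8
```

Request:
arm_command --plan '[{"tx": 0.15,"ty": 0,"tz": 0,"wx": 0,"wy": 0,"wz": 0,"jaw": -1},{"tx": 0.1,"ty": 0,"tz": 0,"wx": 0,"wy": 0,"wz": 0,"jaw": -1},{"tx": 0,"ty": 0,"tz": 0,"wx": 0,"wy": 0,"wz": 0,"jaw": -1},{"tx": 0,"ty": 0,"tz": 0,"wx": 0,"wy": 0,"wz": 0,"jaw": -1}]'

```text
time: 9.7
tool_pos: [494.3, -14.9, 125.5]
tcp_rot: [0.528, 1.57, -0.37]
contact_force: [-0.6, -0.5, 2.8]
grip_width: 15.8
```

The socket bottoms at about 125.5, as expected for a full seat. Now pressing through the 7 mm stroke.

Request:
arm_command --plan '[{"tx": 0.2,"ty": 0,"tz": 0,"wx": 0,"wy": 0,"wz": 0,"jaw": -1},{"tx": 0.2,"ty": 0,"tz": 0,"wx": 0,"wy": 0,"wz": 0,"jaw": -1},{"tx": 0.2,"ty": 0,"tz": 0,"wx": 0,"wy": 0,"wz": 0,"jaw": -1},{"tx": 0,"ty": 0,"tz": 0,"wx": 0,"wy": 0,"wz": 0,"jaw": -1},{"tx": 0,"ty": 0,"tz": 0,"wx": 0,"wy": 0,"wz": 0,"jaw": -1}]'

```text
time: 10.2
tool_pos: [494.3, -14.9, 119.6]
tcp_rot: [0.574, 1.57, -0.324]
contact_force: [-0.9, -0.2, 7.8]
grip_width: 15.4
```

Request:
arm_command --plan '[{"tx": 0.1,"ty": 0,"tz": 0,"wx": 0,"wy": 0,"wz": 0,"jaw": -1},{"tx": 0.1,"ty": 0,"tz": 0,"wx": 0,"wy": 0,"wz": 0,"jaw": -1},{"tx": 0,"ty": 0,"tz": 0,"wx": 0,"wy": 0,"wz": 0,"jaw": -1},{"tx": 0,"ty": 0,"tz": 0,"wx": 0,"wy": 0,"wz": 0,"jaw": -1},{"tx": 0,"ty": 0,"tz": 0,"wx": 0,"wy": 0,"wz": 0,"jaw": -1}]'

```text
time: 10.7
tool_pos: [494.4, -14.9, 118.4]
tcp_rot: [0.587, 1.569, -0.311]
contact_force: [-4.5, 1.0, 15.1]
grip_width: 15.8
```

Run:
```python
from h import *
o=readout.get_obs(); print(o['time'],o['tool_pos'],o['contact_force'],abs(o['dq']).max(),o['grip_width'])
im=imaging.capture('scene');x,y=328,179
c=im[y-40:y+40,x-40:x+40];cv2.imwrite('pics/s5.png',cv2.resize(c,None,fx=7,fy=7,interpolation=cv2.INTER_CUBIC))
w=imaging.capture('wrist');cv2.imwrite('pics/w5.png',w)
```

```text
10.7 [494.37537767 -14.91723168 118.3754817 ] [-4.54929975  1.00694237 15.08791281] 0.0017474874386163763 15.845131816924658
```

View pics/s5.png

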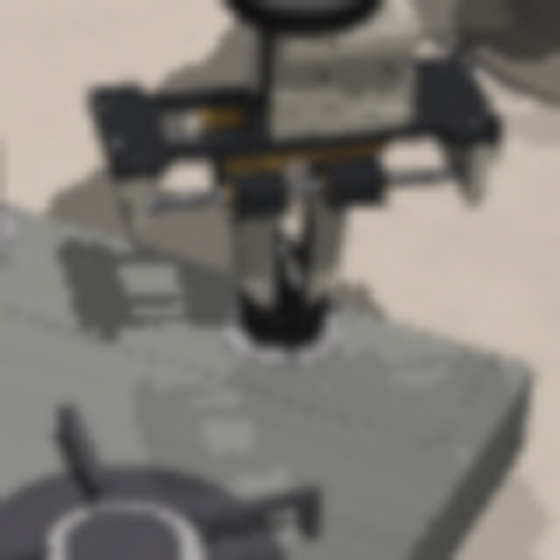

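View pics/w5.png

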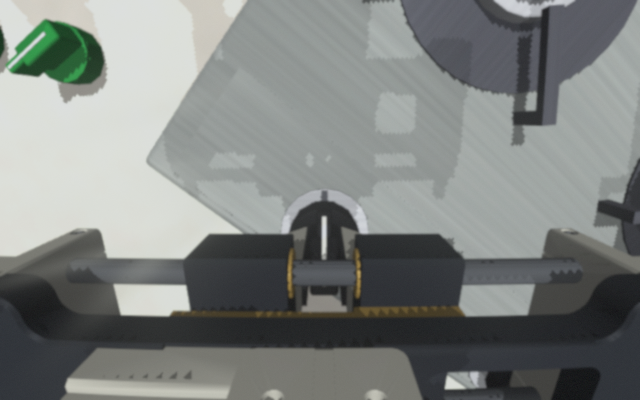

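The knob is down on the bezel, centred around (323,215) in the wrist view. Its white line at x 324 lines up with the bezel mark at (324,195). The push is 15 N, above the 9.6 N spring, so it is at the stop, and everything is at rest. Handing in.

Run:
```python
from plant import bot
print(bot.close_job())
```

```text
the job is handed in; nothing more can be done
None
```

The black knob is on the bare spindle, fully home and pressed to its stop, and I handed the job in with the gripper still holding it down. It took about 11 s of the 35 s allowed.

- **Pick-up and fit:** I gripped the knob across its grip bar and turned the nose to about 0.67 rad to match the bezel mark and the spindle's flat. Lowering it onto the spindle met no noticeable resistance until the socket bottomed where expected, at tool height about 125.5 mm.
- **Press:** I pushed it 7 mm further, to 118.4 mm. The force then read 15 N, above the spring's 9.6 N at the stop, so the spindle should be fully down. The arm was at rest and the jaws read 15.8 mm on the 16 mm bar.
- **Last pictures:** The knob sits down on the bezel, with its white line in line with the bezel mark.
- **Not fully checked:** The two angle estimates for the flat differed slightly, 0.66 rad from its edge and 0.68 rad from the mark, well within the 0.25 rad limit. A sideways force of about 4.5 N showed at the stop. I did not measure the other items again at the end, but the arm's path kept clear of them and no collision force showed at any check. The hand-in gave no verdict.

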